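Load the indexing slide, move it one hole on and hold the lock pin home

TASK

Lay the block casting flat in the shallow nest of the indexing slide and let go of it. Then pull up the slide's lock plunger by its black knob, move the slide along the tube to the next hole (the middle one), and let the pin down fully home in that hole with the casting still in its nest. Finish with the gripper still holding the knob, pin home: do not let go of it at the end. Leave the other castings and the hexagon key where they lie.

Things in the scene. Friction and masses are not known exactly. Their poses are not given: they have to be found in the camera images.
- block_casting: Loose grey aluminium block casting, 0.2 kg, round stub at one end, lying flat among two other castings at a varying place and yaw. 36 mm (x) by 58 mm (y, with stub) by 30 mm high; the flat-sided block is 26 mm high and spans y = -19 to +29 mm, the stub is at the -y end. Origin: centre of its underside, z up. Grip the block across x from above.
- nest (a point): Shallow aluminium tray on the slide, toward the robot; the casting goes in. Origin: centre of its floor's top face, 50 mm above the bench. Inside 70 mm (x) by 46 mm (y): the casting's length goes along x, either way round. Walls 4 mm thick, 8 mm high. x points across the tube, away from the robot; the slide travels toward -y. Knob axis at x = +77 mm, y = 0. Fixture place and yaw vary.
- knob: Black ribbed upright cylindrical knob of the lock plunger, on top of the slide: 30 mm diameter, 36 mm tall. Origin: centre of its underside, 114 mm above the bench with the pin home; z up. A steel boss of 34 mm diameter ends 4 mm below it. It rises with the plunger and travels with the slide; grip its sides from above.
- plunger (a joint): How far the lock plunger is pulled up, m: 0 = pin fully home in a hole, 0.018 = fully up. A spring drives it down with 4 to 5 N; it drops when let go. The round-nosed 10 mm pin reaches 12.5 mm below the tube's top in 13 mm holes: pull up 13 mm or more to clear. The slide is locked while the pin is in a hole; between holes the pin rides on the tube.
- slide (a joint): Place of the slide along the square tube, m, growing along the nest's -y: 0 = first hole (start), 0.060 = next (middle) hole, 0.120 = last hole. Drags with about 2 N; moves only with the plunger up; about 1.5 mm of play either way in a hole.
- next_hole (a point): Mouth of the middle hole of the three in the tube's top face, 70 mm above the bench: the hole the pin must end in, 60 mm from the first. Hole 13 mm wide. Fixed; its x and y axes run as those of the nest.
- flange_casting: Bystander: round flanged casting, 60 mm diameter, 28 mm high; origin under its centre. Leave alone.
- plate_casting: Bystander: low plate casting with an upright lug, 40 x 60 x 34 mm; origin under its centre. Leave alone.
- hex_key: Bystander: black hexagon key, 38 x 99 x 9 mm, lying on the bench; origin under its centre. Leave alone.
There are look-alikes about, which are no part of the job. What is shaped like the block_casting but orange, pink or red is not meant.

How it is judged:
By the outcome, as a careful person would: the job done as asked, in the order asked, and still so for the second after the job is handed in, while the arm keeps its last pose, push and grip.
It also fails if it takes over 58 s, if anything falls off the work surface, if the arm or the gripper's body presses on something with over 40 N, if the wrist force passes 120 N, or if a joint passes its speed limit or range.

ROBOT

A 6-joint arm with a two-finger parallel gripper is mounted at the origin on the work surface; the furniture and walls round the work are solid. World frame = base frame: x ahead of the robot, y to its left, z up, the work surface at z = 0. Lengths are in m, angles in rad, forces in N, time in s.
With the tool pointing down it reaches from about 0.375 to 0.9 m from the base axis. Payload 3.1 kg.
Tool frame: the origin (TCP) lies on the centre line of the jaws, within the pads' length; the fingertips stand 14 mm ahead of it and the grasp point (between the pads) lies 5 mm behind it; y points along the fingers, z is the direction in which the jaws open and shut, and the axes are right-handed (so a half turn about y gives the same grasp; the last joint's range is limited). The gripper opens to 87 mm and grips with 3 to 60 N. Pads are 19 mm wide; open, the fingers measure 117 mm over their backs; the gripper's body (75 mm by 190 mm) begins 51 mm behind the grasp point.
Start: joints at [-1.294, 0.527, 1.433, -0, 1.181, -0.178], TCP at [0.275, -0.561, 0.237] pointing down, gripper open.
Joint ranges: [-3.08, 3.08], [-0.75, 2.2], [0.22, 2.44], [-1.43, 4.57], [0, 2.65], [-2.85, 2.85]. Speed limits (rad/s): [2.79, 2.79, 3.14, 3.14, 3.14, 3.14].

INTERFACE

Orientations are given as a unit quaternion [x, y, z, w].
In Python, from rig import robot, vision gives the robot as it stands.
- The arm moves only by the shell command python3 -m crank 'ROWS' [FORCE]. ROWS is JSON, a list of rows, each a list of 7 numbers: the shift along the tool's x, y, z as a fraction of full scale, then the turn, a rotation vector about the tool's x, y, z as a fraction of full scale, then the gripper command: -1 is shut, 1 is fully open, values between are in proportion. In form: [[x, y, z, wx, wy, wz, grip], ...]. A call has 1 to 10 rows; each row is the pose to reach, as a shift and turn from the pose commanded when the call began, along the tool's axes at that moment, turning the shorter way round; what a row does not reach only later rows make up. Full scale, the value 1, is 50 cm for a shift and pi rad for a turn. A row lasts 1/8 s, in which the tool goes at most 62.5 mm and 10.7 degrees, less where a joint would pass 70% of its speed; a pose out of reach is approached as far as the arm can. A call with a number of a shift or a turn outside -1 to 1 is refused whole. A call with a gripper value outside its range is refused whole. The fingers move at their own pace and stop on an object; FORCE is the grip in N (left out, the last holds). Time passes only in rows, so rows that repeat a pose let the fingers close. It gives the time, the measured TCP pose, the force and the opening at its end, in the units of the state.
- robot.get_obs(): the state, without advancing time (a new reading comes with each control period).
- vision.camera(name): name is "scene" or "top" or "wrist"; returns the picture (420x560x3 uint8, blue, green, red); there is no depth.
- vision.camera_info(name): a dict with "vfov" (degrees; the focal length in pixels is half the picture's height over the tangent of half this angle, whatever the lens; pixels are square), "cx", "cy" (the principal point, pixels), "world_from_camera" (4x4, takes a point from camera to world coordinates); the wrist camera has in their place "tool_from_camera" (4x4, takes a point from camera to tool coordinates, whose origin is the TCP and whose axes are the tool frame's). Camera axes: x right, y up, looking along -z (the intrinsics and any distortion apply to the point x, -y, -z); pixel columns grow to the right and rows downward; lengths in m; the calibration is good to about 2 mm. A picture is of the moment at which its call begins: read the wrist's pose just before it. camera_info takes no time and is no camera call.
- robot.hand_in(): hands the job in, once; it reports no verdict.
The state is a dict: "time": time; "q": joint angles; "joint_velocities": joint speeds; "joint_torque": joint torques, N m; "position": TCP position; "tool_rot": TCP orientation; "ft_force": force on the tool from outside, world axes, zero at the start; "moment": the same for the moment, N m; "grip_width": finger opening in m.
Only numpy, scipy, OpenCV 4.12 (cv2) and the standard library are available. Lean on these libraries where they do the work, as an engineer would, in place of code of your own. Each camera call takes 0.05 s, during which the arm holds its last target.

## Working session

There is one attempt and no reset: what is moved stays moved. The work goes in short steps, Python scripts to look and compute and a shell command to move; the robot and the scene stay as the last step left them, time stands still between calls to the robot, and variables do not carry over. Pictures are saved under pics/ and viewed, and the job is handed in when it is done.

```bash
ls; mkdir -p pics
python3 - <<'E'
from rig import robot, vision
import cv2,json,numpy as np
for n in ["scene","top","wrist"]:
    cv2.imwrite(f"pics/{n}0.png",vision.camera(n))
    print(n,{k:np.round(v,4).tolist() if not isinstance(v,str) else v for k,v in vision.camera_info(n).items()})
o=robot.get_obs();print({k:np.round(v,4).tolist() for k,v in o.items()})
E
```

```text
pics
scene {'vfov': 43.422, 'cx': 274.662, 'cy': 209.93, 'world_from_camera': [[-0.4802, 0.5134, -0.7112, -0.4421], [-0.8771, -0.2863, 0.3856, 0.4755], [-0.0057, 0.809, 0.5878, 0.8697], [0.0, 0.0, 0.0, 1.0]]}
top {'vfov': 46.1577, 'cx': 282.7125, 'cy': 210.9796, 'world_from_camera': [[-0.0073, 0.9923, -0.1239, 0.3588], [-0.9998, -0.0097, -0.0183, -0.045], [-0.0194, 0.1238, 0.9921, 1.3378], [0.0, 0.0, 0.0, 1.0]]}
wrist {'vfov': 62.6149, 'cx': 279.2546, 'cy': 205.9558, 'tool_from_camera': [[0.0003, -0.9596, -0.2813, -0.0768], [0.0001, 0.2813, -0.9596, -0.1486], [1.0, 0.0003, 0.0002, 0.0006], [0.0, 0.0, 0.0, 1.0]]}
{'time': 0.15, 'q': [-1.2945, 0.5283, 1.4336, -0.0, 1.1814, -0.1785], 'joint_velocities': [0.0002, -0.0025, -0.0035, 0.0007, -0.0001, 0.0006], 'joint_torque': [0.0009, -44.0432, -17.6842, 0.0634, 0.0553, -0.0001], 'position': [0.2744, -0.5609, 0.2358], 'tool_rot': [-0.1595, 0.6895, -0.6883, 0.1594], 'ft_force': [-0.4132, 0.3044, -0.2089], 'moment': [0.0053, 0.0351, -0.0185], 'grip_width': 0.0872}
```

View pics/scene0.png

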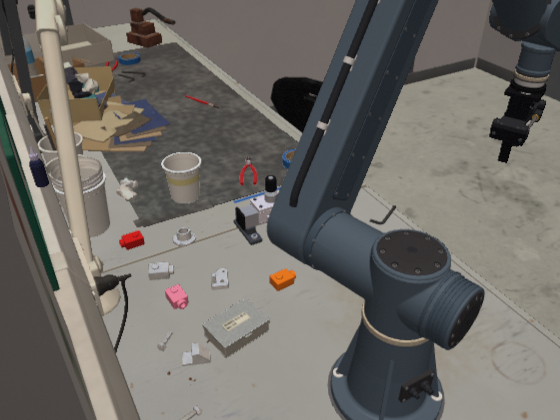

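View pics/top0.png

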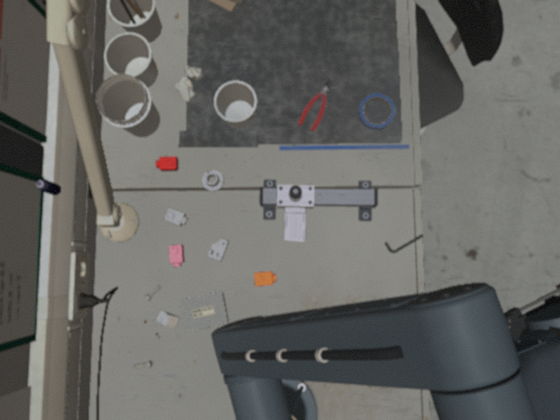

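View pics/wrist0.png

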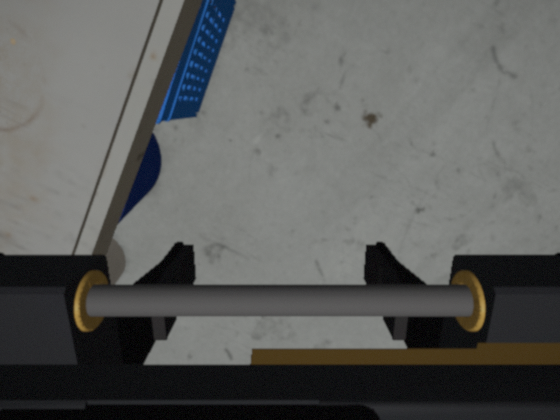

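```bash
cat > h.py <<'E'
import cv2,numpy as np
from rig import robot,vision
from scipy.spatial.transform import Rotation as R
def ray(name,u,v,pose=None):
    i=vision.camera_info(name);f=210/np.tan(np.radians(i['vfov'])/2)
    d=np.array([(u-i['cx'])/f,-(v-i['cy'])/f,-1.])
    if name=='wrist':
        T=np.eye(4);T[:3,:3]=R.from_quat(pose[1]).as_matrix();T[:3,3]=pose[0];M=T@np.array(i['tool_from_camera'])
    else: M=np.array(i['world_from_camera'])
    return M[:3,3],M[:3,:3]@d
def onz(name,u,v,z,pose=None):
    o,d=ray(name,u,v,pose);return o+d*(z-o[2])/d[2]
def proj(name,p,pose=None):
    i=vision.camera_info(name);f=210/np.tan(np.radians(i['vfov'])/2)
    if name=='wrist':
        T=np.eye(4);T[:3,:3]=R.from_quat(pose[1]).as_matrix();T[:3,3]=pose[0];M=T@np.array(i['tool_from_camera'])
    else: M=np.array(i['world_from_camera'])
    c=np.linalg.inv(M)@np.append(p,1);return i['cx']-f*c[0]/c[2],i['cy']+f*c[1]/c[2]
E
python3 - <<'E'
import cv2,numpy as np
t=cv2.imread('pics/top0.png');s=cv2.imread('pics/scene0.png')
a=cv2.resize(t[150:340,130:400],None,fx=2.9,fy=2.9,interpolation=cv2.INTER_CUBIC);cv2.imwrite('pics/ct.png',a)
a=cv2.resize(s[165:370,110:310],None,fx=2.9,fy=2.9,interpolation=cv2.INTER_CUBIC);cv2.imwrite('pics/cs.png',a)
from h import *
for n,z,u,v in [('knob top',.15,295.5,191),('casting',.013,175,216),('base',0,303,400)]: print(n,onz('top',u,v,z).round(4))
E
```

```text
knob top [ 0.556  -0.0546  0.15  ]
casting [0.5134 0.2723 0.013 ]
base [ 0.0284 -0.0696  0.    ]
```

View pics/ct.png

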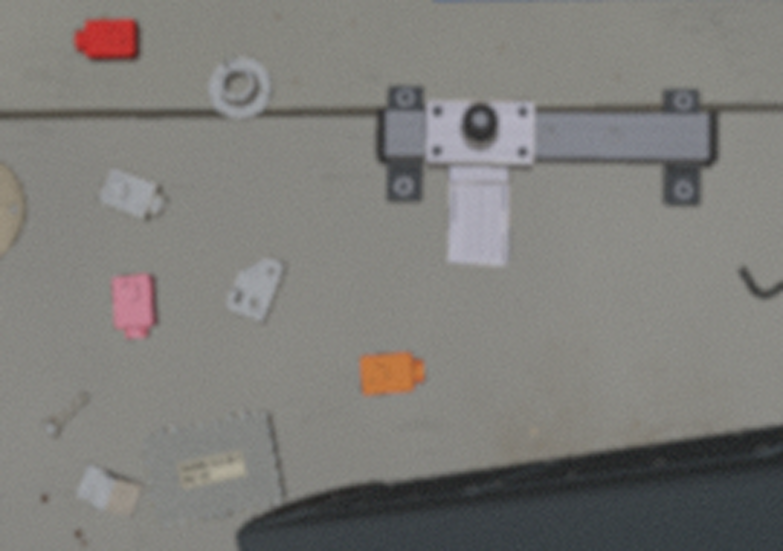

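View pics/cs.png

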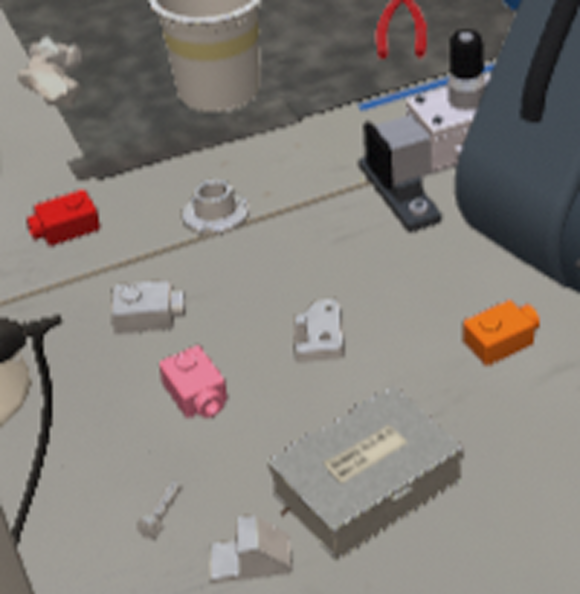

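Run:
```python
from h import *
o=robot.get_obs();print(R.from_quat(o['tool_rot']).as_matrix().round(3))
t=cv2.imread('pics/top0.png')
# knob & fixture points from crop (crop px/2.9 + offset)
def c(u,v):return u/2.9+130-.33,v/2.9+150-.33
P={'slideTL':(428,102,.095),'slideTR':(535,103,.095),'slideBL':(428,163,.095),'slideBR':(534,165,.095),'nestBL':(447,263,.058),'nestBR':(507,266,.058),'nestTL':(450,182,.058),'nestTR':(509,183,.058),'tubeR1':(715,113,.07),'tubeR2':(713,163,.07),'tubeL1':(383,110,.07),
'stubend':(165,206,.013),'backL':(111,172,.026),'backB':(101,201,.026),'frontR':(162,185,.026),'frontB':(146,216,.026),'red':(107,40,.02)}
for k,(u,v,z) in P.items():print(k,onz('top',*c(u,v),z).round(4))
def cs(u,v):return u/2.9+110-.33,v/2.9+165-.33
print('scene casting top corners')
for u,v,z in [(112,290,.026),(173,282,.026),(177,317,.026),(112,313,.026),(147,300,.026)]:print(onz('scene',*cs(u,v),z).round(4))
print(onz('scene',*cs(466,38),.15).round(4))
```

```text
[[-0.898 -0.     0.439]
 [-0.439  0.002 -0.898]
 [-0.    -1.    -0.002]]
slideTL [ 0.5816 -0.0086  0.095 ]
slideTR [ 0.5797 -0.1029  0.095 ]
slideBL [ 0.5272 -0.0082  0.095 ]
slideBR [ 0.5246 -0.1012  0.095 ]
nestBL [ 0.4417 -0.0236  0.058 ]
nestBR [ 0.4385 -0.0773  0.058 ]
nestTL [ 0.5148 -0.0269  0.058 ]
nestTR [ 0.5133 -0.0801  0.058 ]
tubeR1 [ 0.5733 -0.265   0.07  ]
tubeR2 [ 0.5281 -0.2618  0.07  ]
tubeL1 [0.5792 0.0327 0.07  ]
stubend [0.5002 0.2406 0.013 ]
backL [0.5311 0.2887 0.026 ]
backB [0.5041 0.2975 0.026 ]
frontR [0.5185 0.2409 0.026 ]
frontB [0.4897 0.2553 0.026 ]
red [0.6577 0.2968 0.02  ]
scene casting top corners
[0.5307 0.2921 0.026 ]
[0.5157 0.2448 0.026 ]
[0.4738 0.2563 0.026 ]
[0.5038 0.3007 0.026 ]
[0.505  0.2709 0.026 ]
[ 0.5556 -0.0537  0.15  ]
```

```bash
cat >> h.py <<'E'
def plan(p,ang):
    """p target TCP, ang = world angle (deg) of tool z, tool down"""
    o=robot.get_obs();A=R.from_quat(o['tool_rot'])
    a=np.radians(ang);z=np.array([np.cos(a),np.sin(a),0]);y=np.array([0,0,-1.]);x=np.cross(y,z)
    B=R.from_matrix(np.stack([x,y,z],1))
    s=A.inv().apply(np.array(p)-o['position'])/.5
    r=(A.inv()*B).as_rotvec()/np.pi
    print('t',o['time'],'pos',np.round(o['position'],4),'zang',np.degrees(np.arctan2(*A.as_matrix()[1::-1,2])).round(2),'shift',s.round(4),'rot',r.round(4))
E
python3 - <<'E'
from h import *
plan([.511,.271,.2],-16.7)
E
```

```text
t 0.15 pos [ 0.2744 -0.5609  0.2358] zang -63.94 shift [-1.156   0.074  -1.2867] rot [ 0.0005 -0.2624 -0.0003]
```

```bash
python3 -m crank '[[-0.58,0,-0.64,0,-0.13,0,1],[-0.58,0,-0.64,0,-0.13,0,1],[-0.58,0,-0.64,0,-0.13,0,1],[-0.58,0,-0.64,0,-0.13,0,1],[-0.58,0,-0.64,0,-0.13,0,1],[-0.58,0,-0.64,0,-0.13,0,1],[-0.58,0,-0.64,0,-0.13,0,1],[-0.58,0,-0.64,0,-0.13,0,1],[-0.58,0,-0.64,0,-0.13,0,1]]'
python3 - <<'E'
from h import *
plan([.511,.271,.2],-16.7)
E
```

```text
time: 1.27
position: [0.3948, -0.1468, 0.2367]
tool_rot: [0.296, -0.642, 0.642, -0.296]
ft_force: [0.3, -0.6, -0.2]
grip_width: 0.0869
t 1.275 pos [ 0.3948 -0.1468  0.2367] zang -40.47 shift [-0.7865  0.0727 -0.3657] rot [-0.0002 -0.1321  0.0002]
```

```bash
python3 -m crank '[[-0.786,0.073,-0.366,0,-0.132,0,1],[-0.786,0.073,-0.366,0,-0.132,0,1],[-0.786,0.073,-0.366,0,-0.132,0,1],[-0.786,0.073,-0.366,0,-0.132,0,1],[-0.786,0.073,-0.366,0,-0.132,0,1],[-0.786,0.073,-0.366,0,-0.132,0,1],[-0.786,0.073,-0.366,0,-0.132,0,1],[-0.786,0.073,-0.366,0,-0.132,0,1],[-0.786,0.073,-0.366,0,-0.132,0,1]]'
python3 - <<'E'
from h import *
plan([.511,.271,.2],-16.7)
cv2.imwrite('pics/w1.png',vision.camera('wrist'))
E
```

```text
time: 2.4
position: [0.5113, 0.2693, 0.1994]
tool_rot: [0.422, -0.568, 0.568, -0.421]
ft_force: [-0.9, -0.8, -0.1]
grip_width: 0.0873
t 2.4 pos [0.5113 0.2693 0.1994] zang -16.87 shift [-0.003  -0.0011 -0.0016] rot [ 0.0003 -0.0009  0.0004]
```

View pics/w1.png

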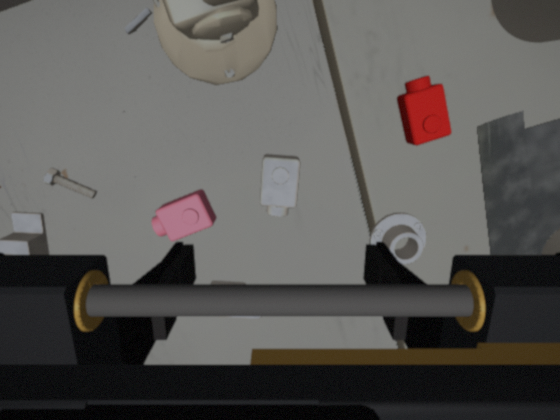

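Run:
```python
from h import *
im=cv2.imread('pics/w1.png');o=robot.get_obs();pose=(o['position'],o['tool_rot'])
c=im[140:235,240:320];cv2.imwrite('pics/w1c.png',cv2.resize(c,None,fx=6,fy=6,interpolation=cv2.INTER_CUBIC))
h=cv2.cvtColor(im,cv2.COLOR_BGR2HSV)
g=cv2.GaussianBlur(im,(3,3),0).astype(int)
m=((g.sum(2)>3*125)).astype(np.uint8);m[:140]=0;m[235:]=0;m[:,:240]=0;m[:,320:]=0
print(g[180,260:300:3].sum(1)//3, g[180,245].sum()//3)
n,l,s,ct=cv2.connectedComponentsWithStats(m);print(s[:,:5].tolist(),ct.round(1).tolist())
```

```text
[121 141 145 145 143 147 148 148 145 142 147 146 142 124] 125
[[0, 0, 560, 420, 229293], [291, 140, 1, 1, 1], [281, 140, 39, 95, 1833], [256, 147, 1, 1, 1], [266, 148, 1, 1, 1], [262, 152, 1, 1, 1], [247, 156, 1, 2, 2], [240, 158, 60, 77, 4068]] [[279.5, 209.9], [291.0, 140.0], [309.2, 183.9], [256.0, 147.0], [266.0, 148.0], [262.0, 152.0], [247.0, 156.5], [268.3, 196.7]]
```

View pics/w1c.png

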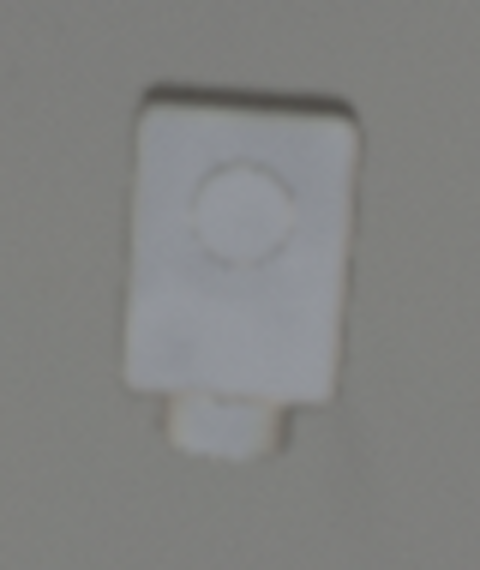

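Run:
```python
from h import *
o=robot.get_obs();pose=(o['position'],o['tool_rot'])
P=[onz('wrist',u/6+240-.4,v/6+140-.4,.026,pose) for u,v in [(141,106),(357,114),(127,388),(331,401)]]
print(np.round(P,4))
tl,tr,bl,br=P
print('w',np.linalg.norm(tr-tl),np.linalg.norm(br-bl),'l',np.linalg.norm(tl-bl),np.linalg.norm(tr-br))
print('lenang',np.degrees(np.arctan2(*((tl+tr)-(bl+br))[1::-1])),'widang',np.degrees(np.arctan2(*((bl+br-0*br)*0+(br-bl)+(tr-tl))[1::-1])))
c=np.mean(P,0);d=((tl+tr)-(bl+br));d/=np.linalg.norm(d);print('blockc',c,'origin',c-.005*d)
```

```text
[[0.5051 0.3013 0.026 ]
 [0.5369 0.2904 0.026 ]
 [0.4891 0.2585 0.026 ]
 [0.52   0.2468 0.026 ]]
w 0.03366236620804835 0.03312185537529563 l 0.04578084283921258 0.0467595942134091
lenang 69.13849241235653 widang -19.877480507104682
blockc [0.51278644 0.2742296  0.026     ] origin [0.51100589 0.26955738 0.026     ]
```

Run:
```python
from h import *
plan([.5122,.2728,.024],-20.3)
```

```text
t 2.45 pos [0.5111 0.269  0.1997] zang -16.92 shift [-8.400e-03  3.513e-01  1.000e-04] rot [0.0003 0.0188 0.0004]
```

```bash
python3 -m crank '[[-0.008,0,0,0,0.019,0,0.38],[-0.008,0.1,0,0,0.019,0,0.38],[-0.008,0.2,0,0,0.019,0,0.38],[-0.008,0.3,0,0,0.019,0,0.38],[-0.008,0.351,0,0,0.019,0,0.38],[-0.008,0.351,0,0,0.019,0,0.38]]' 30
python3 - <<'E'
from h import *
plan([.5122,.2728,.024],-20.3)
cv2.imwrite('pics/w2.png',vision.camera('wrist'))
E
```

```text
time: 3.2
position: [0.5109, 0.2723, 0.0229]
tool_rot: [-0.405, 0.581, -0.58, 0.402]
ft_force: [-0.3, 0.4, 0.1]
grip_width: 0.0603
t 3.2 pos [0.5109 0.2723 0.0229] zang -20.37 shift [-0.0019 -0.0021  0.0022] rot [ 0.0013 -0.0004  0.001 ]
```

View pics/w2.png

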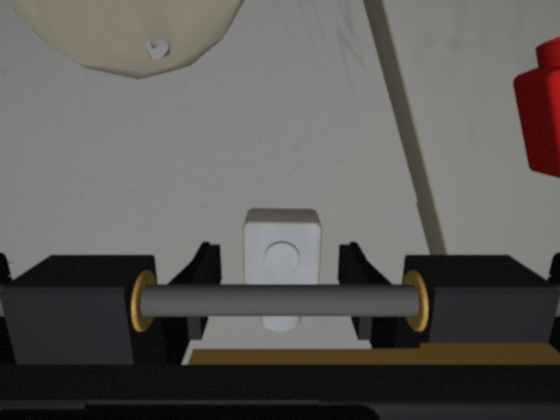

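The block (columns 243–321, centre 282) sits square and centred between the fingers (220/340). Grip.

```bash
python3 -m crank '[[0,0,0,0,0,0,-1],[0,0,0,0,0,0,-1],[0,0,0,0,0,0,-1],[0,0,0,0,0,0,-1],[0,0,0,0,0,0,-1],[0,0,0,0,0,0,-1]]' 30; python3 -m crank '[[0,-0.1,0,0,0,0,-1],[0,-0.2,0,0,0,0,-1],[0,-0.3,0,0,0,0,-1],[0,-0.36,0,0,0,0,-1],[0,-0.36,0,0,0,0,-1]]';python3 - <<'E'
from h import *
plan([.478,-.055,.2],88.9)
cv2.imwrite('pics/w3.png',vision.camera('wrist'))
E
```

```text
time: 4.0
position: [0.5126, 0.2751, 0.0256]
tool_rot: [0.404, -0.58, 0.58, -0.405]
ft_force: [-0.4, -0.7, 5.9]
grip_width: 0.036
time: 4.62
position: [0.5133, 0.2755, 0.2068]
tool_rot: [0.403, -0.579, 0.58, -0.407]
ft_force: [1.2, -0.0, -2.0]
grip_width: 0.0361
t 4.625 pos [0.5133 0.2755 0.2068] zang -20.18 shift [0.6448 0.0122 0.1617] rot [-2.00e-03 -6.06e-01  6.00e-04]
```

View pics/w3.png

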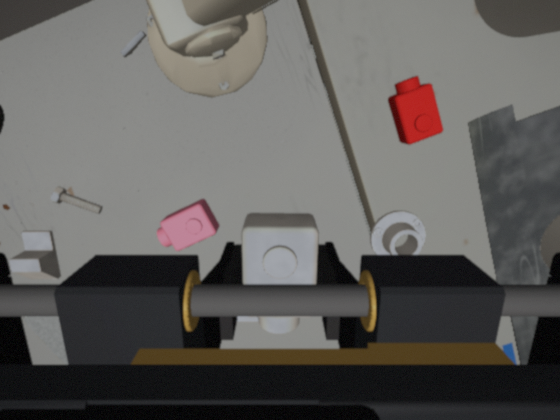

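Run:
```python
from h import *
plan([.545,-.055,.24],88.9)
```

```text
t 4.675 pos [0.5119 0.275  0.2048] zang -20.19 shift [ 0.5965 -0.0705  0.2899] rot [-4.00e-04 -6.06e-01  1.00e-04]
```

```bash
python3 -m crank '[[0.3,-0.07,0.145,0,-0.606,0,-1],[0.597,-0.07,0.29,0,-0.606,0,-1],[0.597,-0.07,0.29,0,-0.606,0,-1],[0.597,-0.07,0.29,0,-0.606,0,-1],[0.597,-0.07,0.29,0,-0.606,0,-1],[0.597,-0.07,0.29,0,-0.606,0,-1],[0.597,-0.07,0.29,0,-0.606,0,-1],[0.597,-0.07,0.29,0,-0.606,0,-1],[0.597,-0.07,0.29,0,-0.606,0,-1],[0.597,-0.07,0.29,0,-0.606,0,-1]]';  python3 -m crank '[[0,0,0,0,-0.012,0,-1],[0,0,0,0,-0.012,0,-1],[0,0,0,0,-0.012,0,-1]]'
python3 - <<'E'
from h import *
plan([.545,-.055,.24],88.9)
cv2.imwrite('pics/w4.png',vision.camera('wrist'))
cv2.imwrite('pics/t4.png',vision.camera('top'))
E
```

```text
time: 5.92
position: [0.5434, -0.055, 0.2367]
tool_rot: [-0.705, 0.046, -0.042, 0.706]
ft_force: [0.3, -0.1, -2.0]
grip_width: 0.0357
time: 6.3
position: [0.5443, -0.0551, 0.2382]
tool_rot: [-0.706, 0.034, -0.032, 0.707]
ft_force: [-0.2, -0.3, -1.4]
grip_width: 0.0355
t 6.3 pos [ 0.5443 -0.0551  0.2382] zang 84.62 shift [ 0.0013 -0.0037  0.0003] rot [-0.0002 -0.0238 -0.0009]
```

View pics/w4.png

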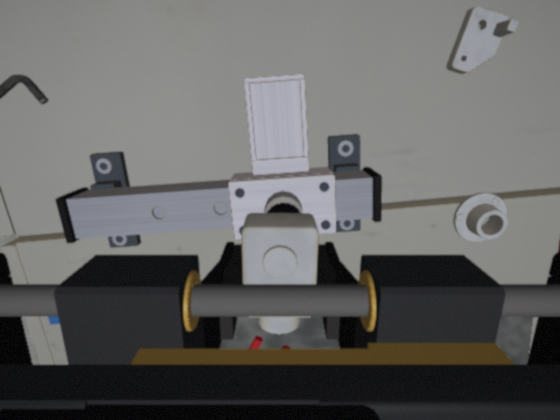

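View pics/t4.png

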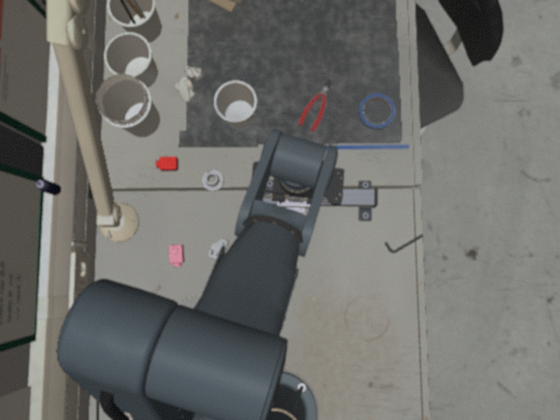

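Run:
```python
from h import *
im=cv2.imread('pics/w4.png')
cv2.imwrite('pics/w4c.png',cv2.resize(im[65:195,140:350],None,fx=3.8,fy=3.8,interpolation=cv2.INTER_CUBIC))
cv2.imwrite('pics/w4d.png',cv2.resize(im[65:185,230:330],None,fx=5,fy=5,interpolation=cv2.INTER_CUBIC))
```

```text
(no output)
```

View pics/w4d.png

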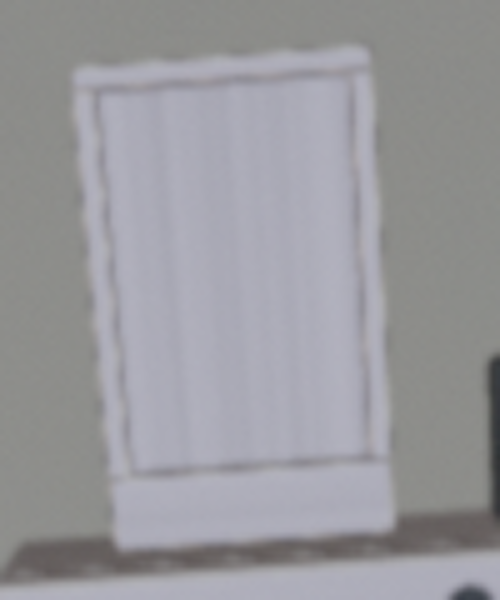

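Run:
```python
from h import *
im=cv2.imread('pics/w4.png');o=robot.get_obs();pose=(o['position'],o['tool_rot'])
f=lambda u,v,z,:onz('wrist',u/5+230-.4,v/5+65-.4,z,pose)
O=[f(u,v,.058) for u,v in [(75,70),(367,47),(112,478),(388,460)]]
I=[f(u,v,.058) for u,v in [(96,92),(353,70),(131,471),(372,458)]]
for P in (O,I):
    tl,tr,bl,br=P;print(np.round(P,4).tolist())
    print('c',np.mean(P,0).round(4),'wid',np.linalg.norm(tl-tr).round(4),np.linalg.norm(bl-br).round(4),'len',np.linalg.norm(tl-bl).round(4),np.linalg.norm(tr-br).round(4))
    d=bl+br-tl-tr;e=tr-tl+br-bl;print(np.degrees(np.arctan2(d[1],d[0])),np.degrees(np.arctan2(e[1],e[0])))
for n,u,v in[('hole2',221,208),('hole3',158,212)]:print(n,onz('wrist',u,v,.07,pose).round(4))
# held casting top corners
for u,v in [(245,217),(316,217)]:print(onz('wrist',u,v,o['position'][2]+.0005,pose).round(4))
```

```text
[[0.4421, -0.0775, 0.058], [0.4431, -0.025, 0.058], [0.5157, -0.0794, 0.058], [0.5172, -0.0265, 0.058]]
c [ 0.4795 -0.0521  0.058 ] wid 0.0525 0.0529 len 0.0736 0.0741
-1.3328834442097268 88.59082318268229
[[0.4461, -0.0742, 0.058], [0.4468, -0.0278, 0.058], [0.5147, -0.0756, 0.058], [0.5165, -0.0296, 0.058]]
c [ 0.481  -0.0518  0.058 ] wid 0.0464 0.0461 len 0.0686 0.0698
-1.3234558115105783 88.46122791647055
hole2 [ 0.5568 -0.1132  0.07  ]
hole3 [ 0.5551 -0.1741  0.07  ]
[ 0.5148 -0.0687  0.2393]
[ 0.5178 -0.0368  0.2393]
```

View pics/w4c.png

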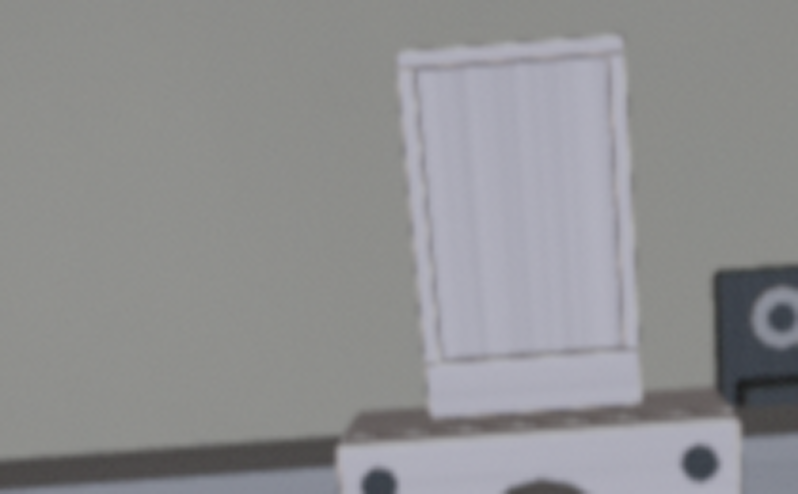

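Run:
```python
from h import *
im=cv2.imread('pics/w4.png');o=robot.get_obs();pose=(o['position'],o['tool_rot'])
cv2.imwrite('pics/w4e.png',cv2.resize(im[195:345,200:360],None,fx=4,fy=4,interpolation=cv2.INTER_CUBIC))
i=vision.camera_info('wrist')
from h import proj
A=R.from_quat(o['tool_rot'])
for x in (-.024,-.029):
  for y in (0,.0255):print(x,y,proj('wrist',o['position']+A.apply([x,y,0]),pose))
for x in (.029,.034):print('stub',x,proj('wrist',o['position']+A.apply([x,.012,0]),pose))
```

```text
-0.024 0 (np.float64(280.8174165019647), np.float64(226.1600529321029))
-0.024 0.0255 (np.float64(280.614344650213), np.float64(209.87886850171162))
-0.029 0 (np.float64(280.82778369993866), np.float64(215.72544519656574))
-0.029 0.0255 (np.float64(280.62173032712616), np.float64(200.73226826883726))
stub 0.029 (np.float64(280.62954913430207), np.float64(312.47532740933235))
stub 0.034 (np.float64(280.6222358941059), np.float64(320.6136160937544))
```

View pics/w4e.png

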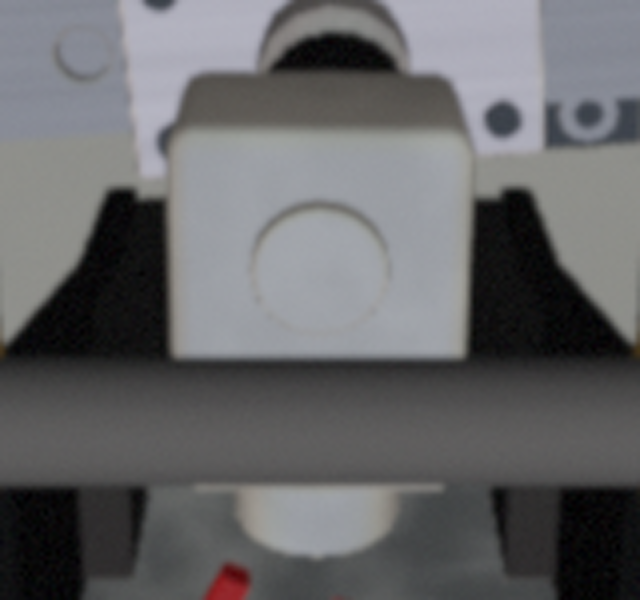

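Run:
```python
from h import *
plan([.4758,-.0519,.10],88.65)
```

```text
t 6.4 pos [ 0.5447 -0.0552  0.2388] zang 84.63 shift [-0.1375  0.2778 -0.0064] rot [-0.0001 -0.0223 -0.0004]
```

```bash
python3 -m crank '[[-0.137,0,-0.006,0,-0.0223,0,-1],[-0.137,0,-0.006,0,-0.0223,0,-1],[-0.137,0.1,-0.006,0,-0.0223,0,-1],[-0.137,0.2,-0.006,0,-0.0223,0,-1],[-0.137,0.277,-0.006,0,-0.0223,0,-1],[-0.137,0.277,-0.006,0,-0.0223,0,-1],[-0.137,0.277,-0.006,0,-0.0223,0,-1]]'
python3 - <<'E'
from h import *
plan([.4758,-.0519,.078],88.65)
cv2.imwrite('pics/w5.png',vision.camera('wrist'))
cv2.imwrite('pics/s5.png',vision.camera('scene'))
E
```

```text
time: 7.28
position: [0.4779, -0.0523, 0.102]
tool_rot: [0.707, -0.008, 0.009, -0.707]
ft_force: [-0.7, -0.4, -1.1]
grip_width: 0.0357
t 7.275 pos [ 0.4779 -0.0523  0.102 ] zang 88.65 shift [-0.0042  0.048   0.0008] rot [0.0002 0.     0.0007]
```

View pics/w5.png

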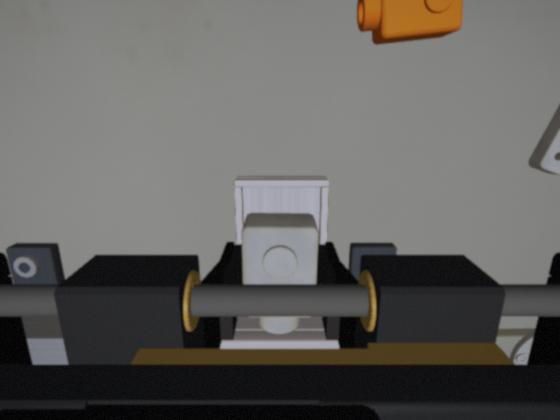

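View pics/s5.png

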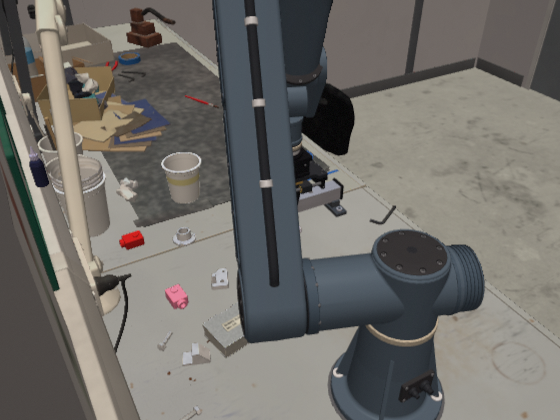

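```bash
python3 -m crank '[[-0.004,0.02,0.001,0,0,0,-1],[-0.004,0.044,0.001,0,0,0,-1],[-0.004,0.048,0.001,0,0,0,-1],[-0.004,0.048,0.001,0,0,0,-1]]'
python3 - <<'E'
from h import *
plan([.4758,-.0519,.075],88.65)
cv2.imwrite('pics/w6.png',vision.camera('wrist'))
E
```

```text
time: 7.88
position: [0.4744, -0.0514, 0.0767]
tool_rot: [-0.707, 0.009, -0.008, 0.707]
ft_force: [0.1, 0.5, -1.1]
grip_width: 0.0357
t 7.875 pos [ 0.4744 -0.0514  0.0767] zang 88.66 shift [ 0.0028  0.0033 -0.001 ] rot [-0.0001  0.     -0.0002]
```

View pics/w6.png

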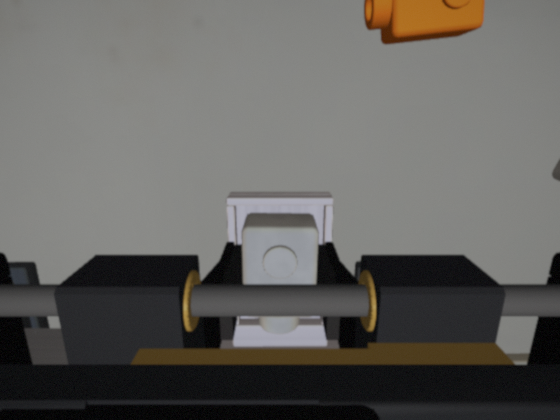

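```bash
python3 -m crank '[[0.001,0.003,0,0,0,0,-1],[0.001,0.003,0,0,0,0,-1]]';python3 -m crank '[[0,0.002,0,0,0,0,-1],[0,0.002,0,0,0,0,-1]]'
```

```text
time: 8.18
position: [0.4753, -0.0515, 0.0756]
tool_rot: [0.707, -0.008, 0.008, -0.707]
ft_force: [-0.1, -1.0, -1.2]
grip_width: 0.0358
time: 8.43
position: [0.4753, -0.0515, 0.0755]
tool_rot: [0.707, -0.008, 0.009, -0.707]
ft_force: [0.0, 0.2, 6.8]
grip_width: 0.0357
```

```bash
python3 -m crank '[[0,0,0,0,0,0,0.3],[0,0,0,0,0,0,0.3],[0,0,0,0,0,0,0.3],[0,0,0,0,0,0,0.3]]'; python3 -m crank '[[0,-0.03,0,0,0,0,0.3],[0,-0.1,0,0,0,0,0.3],[0,-0.2,0,0,0,0,0.3],[0,-0.29,0,0,0,0,0.3],[0,-0.29,0,0,0,0,0.3]]'
python3 - <<'E'
from h import *
plan([.5578,-.0535,.22],88.65)
cv2.imwrite('pics/w7.png',vision.camera('wrist'))
E
```

```text
time: 8.93
position: [0.4751, -0.0514, 0.0744]
tool_rot: [-0.707, 0.008, -0.008, 0.707]
ft_force: [-0.5, 0.1, 0.3]
grip_width: 0.0556
time: 9.55
position: [0.4774, -0.0521, 0.2228]
tool_rot: [0.708, -0.005, 0.011, -0.706]
ft_force: [0.1, -0.9, -0.1]
grip_width: 0.0567
t 9.55 pos [ 0.4774 -0.0521  0.2228] zang 88.67 shift [0.1609 0.0069 0.0009] rot [0.0008 0.0001 0.0026]
```

View pics/w7.png

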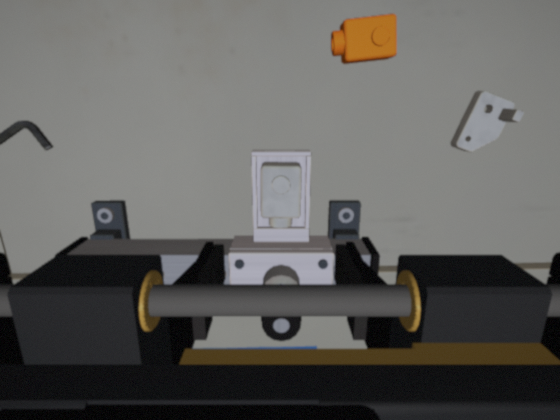

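```bash
python3 - <<'E'
from h import *
o=robot.get_obs();pose=(o['position'],o['tool_rot'])
im=cv2.imread('pics/w7.png')
cv2.imwrite('pics/w7c.png',cv2.resize(im[140:345,220:345],None,fx=4,fy=2.9*4/2.9,interpolation=cv2.INTER_CUBIC)[:800,:500][:, :])
cv2.imwrite('pics/w7c.png',cv2.resize(im[145:345,200:360],None,fx=3,fy=3,interpolation=cv2.INTER_CUBIC))
print(onz('wrist',281,325,.15,pose),[onz('wrist',u,240,.095,pose) for u in(231,331)])
E
python3 -m crank '[[0.16,0.007,0.001,0,0,0,0.3],[0.16,0.007,0.001,0,0,0,0.3],[0.16,0.007,0.001,0,0,0,0.3],[0.16,0.007,0.001,0,0,0,0.3]]';python3 - <<'E'
from h import *
cv2.imwrite('pics/w8.png',vision.camera('wrist'))
plan([.5578,-.0535,.132],88.65)
E
```

```text
[ 0.55466079 -0.05300617  0.15      ] [array([ 0.50872058, -0.09446749,  0.095     ]), array([ 0.51068845, -0.00917952,  0.095     ])]
time: 10.1
position: [0.553, -0.0523, 0.2145]
tool_rot: [-0.707, 0.01, -0.007, 0.707]
ft_force: [-0.7, 0.4, 0.9]
grip_width: 0.0567
t 10.15 pos [ 0.5532 -0.0524  0.2149] zang 88.65 shift [ 0.0099  0.1658 -0.0022] rot [-0.0003  0.     -0.0011]
```

View pics/w7c.png

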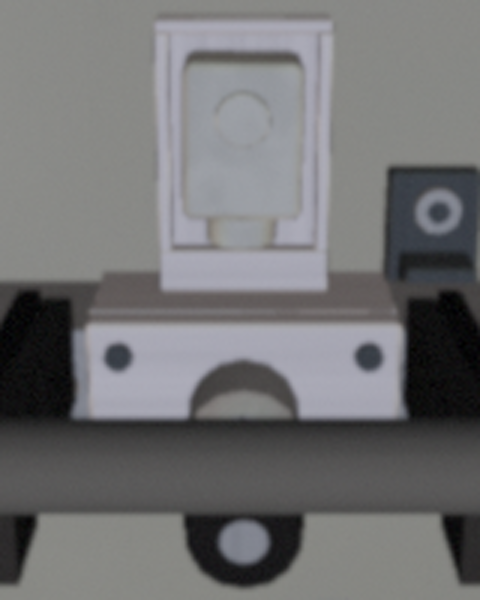

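View pics/w8.png

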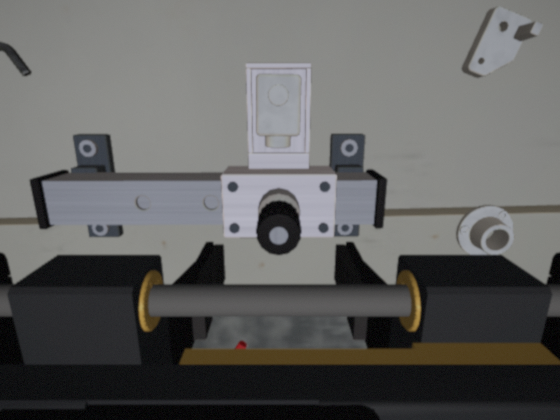

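Run:
```python
from h import *
o=robot.get_obs();pose=(o['position'],o['tool_rot'])
print(onz('wrist',278.5,235,.15,pose),onz('wrist',278.5,235,.153,pose))
for u,v in[(211,202),(144,202)]:print(onz('wrist',u,v,.07,pose))
for u,v in[(233,187),(326,187),(330,228),(235,228)]:print(onz('wrist',u,v,.095,pose))
```

```text
[ 0.55818174 -0.05366185  0.15      ] [ 0.55703766 -0.05363001  0.153     ]
[ 0.55620035 -0.11330316  0.07      ]
[ 0.55477748 -0.17239436  0.07      ]
[ 0.53746455 -0.08952344  0.095     ]
[ 0.53924737 -0.01536793  0.095     ]
[ 0.57402239 -0.0115939   0.095     ]
[ 0.5721295  -0.08998545  0.095     ]
```

```bash
python3 -m crank '[[0.008,0.06,-0.0022,0,0,0,0.3],[0.008,0.13,-0.0022,0,0,0,0.3],[0.008,0.16,-0.0022,0,0,0,0.3],[0.008,0.162,-0.0022,0,0,0,0.3],[0.008,0.162,-0.0022,0,0,0,0.3]]';python3 - <<'E'
from h import *
plan([.557,-.0536,.134],88.65)
cv2.imwrite('pics/w9.png',vision.camera('wrist'))
plan([.557,-.0536,.134],88.65)
E
```

```text
time: 10.78
position: [0.5596, -0.0542, 0.136]
tool_rot: [0.707, -0.008, 0.009, -0.707]
ft_force: [0.0, 0.0, 0.9]
grip_width: 0.0565
t 10.775 pos [ 0.5596 -0.0542  0.136 ] zang 88.66 shift [-0.0052  0.004   0.001 ] rot [0.0002 0.0001 0.0005]
t 10.825 pos [ 0.5598 -0.0542  0.1363] zang 88.66 shift [-0.0057  0.0045  0.0011] rot [0.0002 0.0001 0.0007]
```

View pics/w9.png

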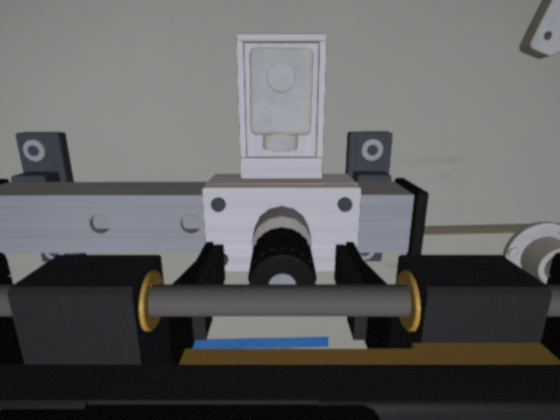

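```bash
python3 -m crank '[[-0.004,0.004,0.001,0,0,0,0.3],[-0.004,0.004,0.001,0,0,0,-1],[-0.004,0.004,0.001,0,0,0,-1],[-0.004,0.004,0.001,0,0,0,-1],[-0.004,0.004,0.001,0,0,0,-1],[-0.004,0.004,0.001,0,0,0,-1],[-0.004,0.004,0.001,0,0,0,-1]]' 40;python3 -m crank '[[0,0,0,0,0,0,-1],[0,0,0,0,0,0,-1]]';python3 - <<'E'
from h import *
plan([.557,-.0536,.134],88.65)
o=robot.get_obs();print(o['ft_force'],o['moment'])
E
```

```text
time: 11.7
position: [0.5571, -0.0534, 0.1331]
tool_rot: [-0.707, 0.008, -0.008, 0.707]
ft_force: [-0.1, 0.2, 1.1]
grip_width: 0.0292
time: 11.95
position: [0.5571, -0.0534, 0.1331]
tool_rot: [-0.707, 0.008, -0.008, 0.707]
ft_force: [-0.4, 0.3, 1.0]
grip_width: 0.029
t 11.95 pos [ 0.5571 -0.0534  0.1331] zang 88.66 shift [-0.0002 -0.0018 -0.0005] rot [-0.      0.0001  0.    ]
[-0.41216622  0.33136949  1.00312978] [ 0.18433384 -0.15462784  0.02823045]
```

```bash
python3 -m crank '[[0,-0.01,0,0,0,0,-1],[0,-0.02,0,0,0,0,-1],[0,-0.031,0,0,0,0,-1],[0,-0.031,0,0,0,0,-1],[0,-0.031,0,0,0,0,-1]]';python3 - <<'E'
from h import *
o=robot.get_obs();print(o['ft_force'],o['moment'])
cv2.imwrite('pics/w10.png',vision.camera('wrist'))
d=np.array([-.0236,-.9997,0])*.06
plan(o['position']+d,88.65)
E
```

```text
time: 12.58
position: [0.5571, -0.0534, 0.1487]
tool_rot: [-0.707, 0.008, -0.008, 0.707]
ft_force: [1.3, 0.3, -5.2]
grip_width: 0.0293
[ 1.25285027  0.3163011  -5.18819693] [ 0.23827664 -0.39235281 -0.02205582]
t 12.625 pos [ 0.5571 -0.0534  0.1486] zang 88.66 shift [ 0.0e+00 -1.0e-04 -1.2e-01] rot [-0.  0.  0.]
```

View pics/w10.png

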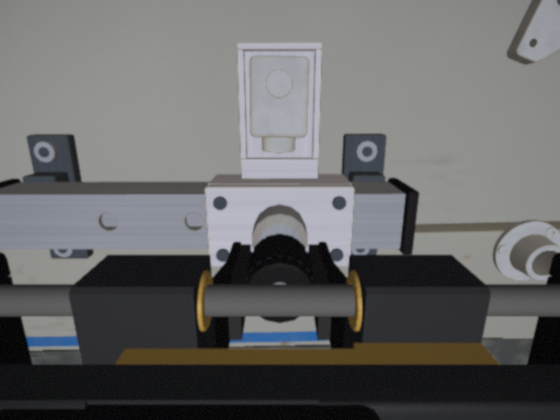

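```bash
python3 -m crank '[[0,0,-0.005,0,0,0,-1],[0,0,-0.015,0,0,0,-1],[0,0,-0.03,0,0,0,-1],[0,0,-0.05,0,0,0,-1],[0,0,-0.07,0,0,0,-1],[0,0,-0.09,0,0,0,-1],[0,0,-0.105,0,0,0,-1],[0,0,-0.115,0,0,0,-1],[0,0,-0.12,0,0,0,-1],[0,0,-0.12,0,0,0,-1]]';python3 - <<'E'
from h import *
o=robot.get_obs();print(o['ft_force'],o['moment'])
p=(o['position'],o['tool_rot']);im=vision.camera('wrist')
cv2.imwrite('pics/w11.png',im)
plan([.5557,-.1134,.1331],88.65)
E
```

```text
time: 13.88
position: [0.5557, -0.114, 0.1485]
tool_rot: [0.707, -0.008, 0.008, -0.707]
ft_force: [3.2, -0.9, -5.8]
grip_width: 0.0293
[ 3.24103865 -0.92560659 -5.75282214] [-0.00664393 -0.52273158  0.00568299]
t 13.925 pos [ 0.5558 -0.1139  0.1485] zang 88.69 shift [-0.0001  0.0309  0.0011] rot [0.0004 0.0002 0.0001]
```

View pics/w11.png

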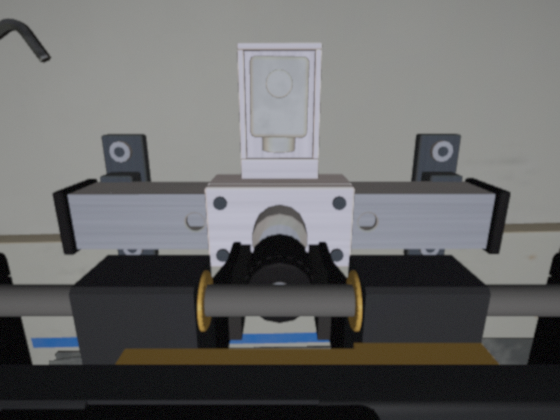

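```bash
python3 -m crank '[[0,0.01,0.001,0,0,0,-1],[0,0.02,0.001,0,0,0,-1],[0,0.028,0.001,0,0,0,-1],[0,0.031,0.001,0,0,0,-1],[0,0.031,0.001,0,0,0,-1],[0,0.031,0.001,0,0,0,-1]]';python3 - <<'E'
from h import *
o=robot.get_obs();print(o['ft_force'],o['moment'])
im=vision.camera('wrist')
cv2.imwrite('pics/w12.png',im)
plan([.5557,-.1134,.1331],88.65)
E
```

```text
time: 14.68
position: [0.5558, -0.113, 0.1331]
tool_rot: [0.707, -0.008, 0.008, -0.707]
ft_force: [2.4, -1.7, -2.3]
grip_width: 0.0293
[ 2.40465961 -1.68643704 -2.27437862] [-0.15287918 -0.45536764 -0.0070431 ]
t 14.725 pos [ 0.5558 -0.113   0.1331] zang 88.67 shift [-0.0002  0.0001 -0.0008] rot [0.0001 0.0001 0.0001]
```

View pics/w12.png

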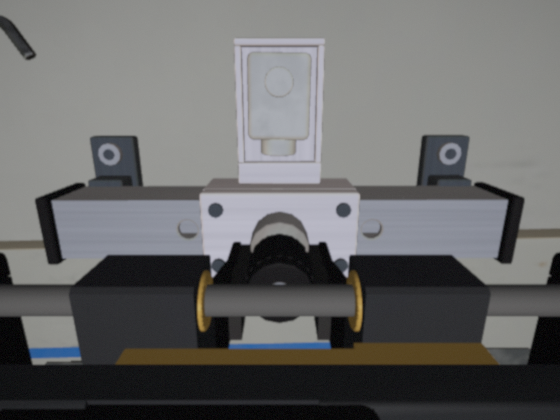

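```bash
python3 -m crank '[[0,0.002,0,0,0,0,-1],[0,0.002,0,0,0,0,-1],[0,0.002,0,0,0,0,-1]]';python3 -m crank '[[0,0.002,0,0,0,0,-1],[0,0.002,0,0,0,0,-1],[0,0.002,0,0,0,0,-1]]'
```

```text
time: 15.1
position: [0.5559, -0.113, 0.1331]
tool_rot: [0.707, -0.008, 0.009, -0.707]
ft_force: [0.7, -0.4, 5.7]
grip_width: 0.0291
time: 15.48
position: [0.5559, -0.113, 0.133]
tool_rot: [0.707, -0.008, 0.009, -0.707]
ft_force: [-0.9, -0.2, 11.1]
grip_width: 0.0291
```

Run:
```python
from h import *
o=robot.get_obs();pose=(o['position'],o['tool_rot'])
im=vision.camera('wrist');cv2.imwrite('pics/w13.png',cv2.resize(im[20:340,140:420],None,fx=1.8,fy=1.8))
cv2.imwrite('pics/t13.png',vision.camera('top'))
```

```text
(no output)
```

View pics/w13.png

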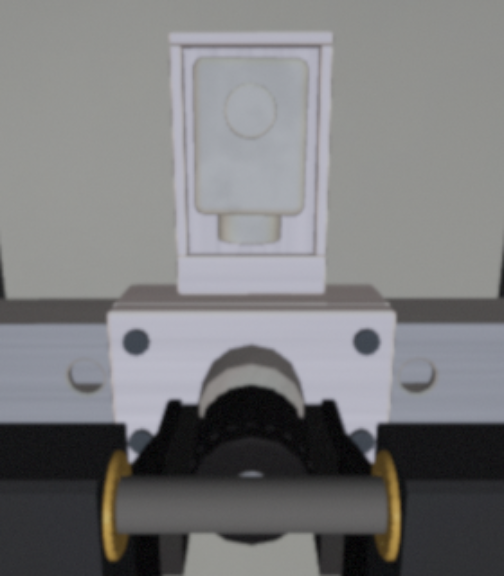

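View pics/t13.png

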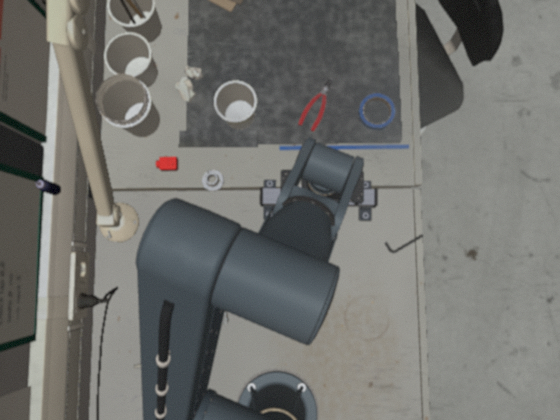

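The crop shows the casting flat inside the nest (block at 250,135, stub at 250,228). The slide is centred between the first and last holes (85/418), and the knob sits low on its boss in the gripper.

Run:
```python
from rig import robot
print(robot.hand_in()); o=robot.get_obs(); print(o['time'],o['position'],o['ft_force'],o['grip_width'])
```

```text
the job is handed in; nothing more can be done
None
the job is handed in; nothing more can be done
```

The block casting is lying in the nest, released, and the slide has been moved to the middle hole with the pin home. I handed the job in at about 15.6 s with the gripper still holding the knob.

Last checks before handing in:
- **Casting:** the wrist camera shows it flat and within all four nest walls.
- **Slide:** it sits centred between the first and last holes. The arm moved 59.6 mm along the tube, against 60 mm wanted and about 1.5 mm of play.
- **Pin:** the gripper stopped at z = 0.133 m, the same height as when I gripped the knob with the pin home at the start. Pushing down further only raised the force from -2.3 to +11 N, with no movement.
- **Bystanders:** I touched none of them. The flange casting and hex key look unmoved in the last top view; the plate casting was hidden behind the arm there.

I did not push the slide sideways to test that it is locked. The only disagreement was 1–2 mm between camera views and arm readings. No state could be read after the hand-in.

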